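Lay up a rosette and hold the curing box open

ROBOT

A 6-joint arm with a two-finger parallel gripper is mounted at the origin on the work surface. World frame = base frame: x ahead of the robot, y to its left, z up, the work surface at z = 0. Lengths are in m, angles in rad, forces in N, time in s.
With the tool pointing down it reaches from about 0.275 to 0.875 m from the base axis. Payload 12.5 kg.
Tool frame: the origin (TCP) lies at the very end of the fingers, on their centre line; the grasp point (between the pads) lies behind it (env.grip_depth is the z of the grasp point in the tool frame, in m); z points along the fingers, y is the direction in which the jaws open and shut (so a half turn about z gives the same grasp; the last joint's range is limited). The gripper opens to 85 mm and grips with 20 to 120 N. Pads are 22 mm wide; open, the fingers measure 114 mm over their backs; the gripper's body (76 mm by 85 mm) begins 54 mm behind the grasp point. The pads swing forward as they close: fully open they stand 13 mm farther back than shut.
Start: joints at [-1.249, 0.351, 1.652, -0, 1.139, -0.085], TCP at [0.218, -0.505, 0.231] pointing down, gripper open.
Joint ranges: [-2.75, 2.75], [-0.79, 2.1], [0.01, 2.65], [-1.57, 4.71], [0.07, 3.14], [-2.87, 2.87]. Speed limits (rad/s): [2.22, 2.22, 2.79, 3.14, 3.14, 3.14].

INTERFACE

Orientations are given as a rotation vector (axis times angle).
In Python, from workcell import env gives the robot as it stands.
- The arm moves only by the tool step_arm, never from a script. Its argument "rows" is text: rows parted by semicolons, each of 6 numbers parted by spaces: the shift along the tool's x, y, z as a fraction of full scale, then the turn, a rotation vector about the tool's x, y, z as a fraction of full scale. A call has 1 to 8 rows; each row shifts and turns the commanded pose from where the row before left it, along the tool's axes as they then stand; what a row does not reach is not made up. Full scale, the value 1, is 40 mm for a shift and 0.08 rad for a turn. A row lasts 1/12 s, in which the tool goes at most 41.7 mm and 7.16 degrees, less where a joint would pass 70% of its speed; a pose out of reach is approached as far as the arm can. A call with a number of a shift or a turn outside -1 to 1 is refused whole. A call with a gripper value outside its range is refused whole. "fingers" is the closure, from -1 (fully open) to 1 (shut), set as the call begins (left out, the last holds). The fingers move at their own pace and stop on an object; "force" is the grip in N (left out, the last holds). Time passes only in rows, so rows that do not move let the fingers close. It gives the time, the measured TCP pose, the force and the opening at its end, in the units of the state.
- env.get_state(): the state, without advancing time (a new reading comes with each control period).
- env.capture(name): name is "side" or "top"; returns the picture (420x560x3 uint8, blue, green, red); there is no depth.
- env.camera_params(name): a dict with "fx", "fy", "cx", "cy" (pixels), "world_from_camera" (4x4, takes a point from camera to world coordinates). Camera axes: x right, y down, z forward; pixel columns grow to the right and rows downward; lengths in m; the calibration is good to about 2 mm. A picture is of the moment at which its call begins. camera_params takes no time and is no camera call.
- env.finish_job(): hands the job in, once; it reports no verdict.
The state is a dict: "time": time; "qpos": joint angles; "qd": joint speeds; "joint_efforts": joint torques, N m; "tcp_pos": TCP position; "ee_rot": TCP orientation; "contact_force": force on the tool from outside, world axes, zero at the start; "moment": the same for the moment, N m; "width": finger opening in m.
Only numpy, scipy, OpenCV 4.12 (cv2) and the standard library are available. Lean on these libraries where they do the work, as an engineer would, in place of code of your own. Each camera call takes 0.05 s, during which the arm holds its last target.

TASK

Lay the dark backing disc centred on the round aluminium plate and the carved rosette, petals up, centred on top of it, setting each down without dropping it and leaving the plate, glue bottle, mallet and moulding where they are. Then lift the blue lid of the curing box by its handle until it stands open at 45 degrees, and hold it there so that I can put the plate in. The lid falls shut by itself, so finish while still holding it at that angle; do not let go.

Things in the scene. Friction and masses are not known exactly. Their poses are not given: they have to be found in the camera images.
- plate: loose round flat aluminium plate, 130 mm across, 6 mm thick, 0.5 kg, lying on the bench; origin at the centre of its underside, z up
- backing: loose dark brown wooden disc, 60 mm across, 18 mm thick, about 60 g, lying flat on the bench; origin at the centre of its underside, z up
- rosette: loose cream-coloured (limewood) disc, 50 mm across, 18 mm thick, about 50 g, with a ring of eight dark-stained carved petals standing 2 to 5 mm above its top face (relief inside 22 mm radius, the rim is plain); lies flat, petals up; origin at the centre of its underside, z up
- curing_box: fixed grey metal box, 200 (x) by 260 (y) by 90 mm high, open on top under its lid; origin at the centre of its underside; its -x side is the front with the dial, its +x side carries the hinge
- lid (a joint): opening angle of the light blue lid, rad: 0 shut and level, growing as the front edge rises, at most 1.35; 45 degrees is 0.785. The lid (200 by 260 by 8 mm, about 0.4 kg) turns about the box's y axis at the top of its far (+x) wall, 90 mm up; the hinge is nearly free, so the lid falls shut from any angle unless held. It starts shut
- lid_handle (a point): middle of the lid's handle: a dark round steel bar, 11 mm thick, 110 mm long over its round ends, parallel to the hinge (along the box's y), its centre line 35 mm above the lid's top face, with 29 mm clear space under it, 30 mm back from the lid's front edge; carried by an 8 mm thick post 42 mm either side of the middle, so about 75 mm is free between them
- lid_hinge (a point): point on the lid's hinge axis at the middle of the box's width. With the lid shut the handle bar lies 170 mm towards the front of it and 43 mm above it; the bar moves on an arc of 175 mm radius about the axis
- glue_bottle: loose bystander: white glue bottle with orange cap, 56 mm across, 140 mm high, standing; origin at the centre of its underside
- mallet: loose bystander: round wooden carver's mallet standing on its head, head up to 84 mm across, 208 mm high in all; origin at the centre of its underside
- moulding: loose bystander: carved wooden strip, 300 (x) by 50 (y) by 20 mm, with raised round ornaments to 23 mm, lying flat; origin at the centre of its underside
Not all that is in view belongs to the job. Of the things that look like the rosette, the larger one is meant. Of the things shaped like the backing, the brown one is meant.

How it is judged:
By the outcome, as a careful person would: the job done as asked, in the order asked, and still so for the second after the job is handed in, while the arm keeps its last pose, push and grip.
It also fails if it takes over 51 s, if anything falls off the work surface, if the arm or the gripper's body presses on something with over 40 N, if the wrist force passes 120 N, or if a joint passes its speed limit or range.

## Working session

There is one attempt and no reset: what is moved stays moved. The work goes in short steps, Python scripts to look and compute and a tool call to move; the robot and the scene stay as the last step left them, time stands still between calls to the robot, and variables do not carry over. Pictures are saved under pics/ and viewed, and the job is handed in when it is done.

Besides the shell and the picture viewer there is one more tool, called after "Call:" by a JSON object that holds its "method" and its "body". step_arm: Moves the arm, as the interface text tells. Shift numbers are shares of 40 mm and turn numbers shares of 0.08 rad, none past 1 either way. Its arguments: {"type":"object","properties":{"rows":{"type":"string"},"fingers":{"type":"number"},"force":{"type":"number"}},"required":["rows"]}

```bash
ls; mkdir -p pics
python3 - <<'E'
from workcell import env
import cv2,numpy as np
for n in("top","side"):
    cv2.imwrite(f"pics/{n}0.png",env.capture(n))
    p=env.camera_params(n);print(n,p["fx"],p["fy"],p["cx"],p["cy"]);print(np.round(p["world_from_camera"],4))
print(env.get_state(),env.grip_depth)
E
```

```text
pics
top 382.8915288503036 382.8915288503036 280.9022672733855 210.35291713780992
[[ 2.230e-02 -9.779e-01  2.078e-01  4.167e-01]
 [-9.998e-01 -2.200e-02  3.800e-03 -1.407e-01]
 [ 9.000e-04 -2.078e-01 -9.782e-01  9.951e-01]
 [ 0.000e+00  0.000e+00  0.000e+00  1.000e+00]]
side 466.12119576998924 466.12119576998924 278.0684513437601 212.93785520875022
[[ 0.988  -0.0838  0.1296  0.4332]
 [-0.153  -0.6403  0.7527 -1.0586]
 [ 0.0199 -0.7635 -0.6455  0.8957]
 [ 0.      0.      0.      1.    ]]
{'time': 0.1, 'qpos': array([-1.24860975e+00,  3.51219132e-01,  1.65238066e+00,  9.34038108e-06,
        1.13910977e+00, -8.46127688e-02]), 'qd': array([-0.00112839, -0.00117556, -0.00328211,  0.00044275,  0.00092995,
        0.00056218]), 'joint_efforts': array([ 8.10788806e-04, -5.06831717e+01, -2.91875625e+01, -6.15013005e-05,
        2.66392206e-03,  9.55203916e-06]), 'tcp_pos': array([ 0.21753964, -0.50481069,  0.2307843 ]), 'ee_rot': array([-3.07574437e+00, -6.34371729e-01,  1.94618481e-04]), 'contact_force': array([0.73938302, 0.56789812, 0.98084843]), 'moment': array([ 0.01848839, -0.01273569, -0.00228154]), 'width': 0.08499487414688481} -0.0187
```

View pics/top0.png

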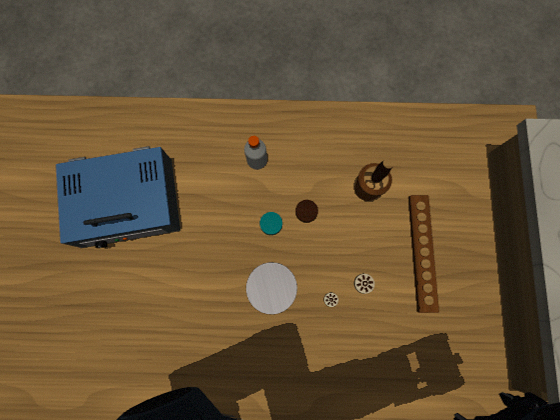

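View pics/side0.png

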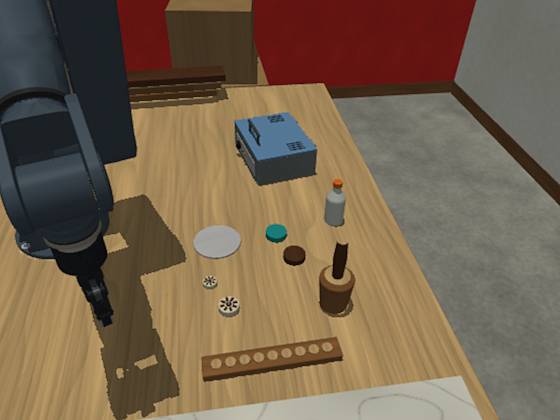

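The top view shows the plate at (272,288), brown backing (306,211), larger rosette (365,283) and smaller decoy (331,299). The teal decoy disc is at (271,223), the blue lid around (117,195), and its handle bar from (83,221) to (137,216).

```bash
cat > h.py <<'E'
from workcell import env
import cv2,numpy as np
P={n:env.camera_params(n) for n in("top","side")}
def ray(n,u,v):
    p=P[n];T=p["world_from_camera"];d=T[:3,:3]@np.array([(u-p["cx"])/p["fx"],(v-p["cy"])/p["fy"],1]);return T[:3,3],d
def plane(n,u,v,z):
    o,d=ray(n,u,v);return o+d*(z-o[2])/d[2]
def tri(a,b):
    A=[];B=[]
    for n,(u,v) in(("top",a),("side",b)):
        o,d=ray(n,u,v);d=d/np.linalg.norm(d);M=np.eye(3)-np.outer(d,d);A.append(M);B.append(M@o)
    return np.linalg.lstsq(np.vstack(A),np.hstack(B),rcond=None)[0]
def proj(n,X):
    p=P[n];c=np.linalg.inv(p["world_from_camera"])@np.r_[X,1];return p["fx"]*c[0]/c[2]+p["cx"],p["fy"]*c[1]/c[2]+p["cy"]
def polyplane(n,c,z): return np.array([plane(n,*q,z)[:2] for q in c.reshape(-1,2)])
def blob(m,win):
    x0,y0,x1,y1=win;k=np.zeros_like(m);k[y0:y1,x0:x1]=m[y0:y1,x0:x1]
    cs,_=cv2.findContours(k,cv2.RETR_EXTERNAL,cv2.CHAIN_APPROX_NONE);return max(cs,key=cv2.contourArea)
E
cat > m.py <<'E'
from h import *
import sys
top=cv2.imread("pics/top0.png");side=cv2.imread("pics/side0.png")
for n,im in(("top",top),("side",side)):
    hsv=cv2.cvtColor(im,cv2.COLOR_BGR2HSV)
    pts={"top":[(272,288),(306,211),(365,274),(271,223),(290,250),(100,180),(110,218),(110,235)],"side":[(217,242),(294,255),(227,293),(276,233),(250,260),(280,130),(253,132),(280,170)]}[n]
    for q in pts: print(n,q,hsv[q[1],q[0]])
c=cv2.resize(top[140:255,45:190],None,fx=5,fy=5,interpolation=cv2.INTER_CUBIC);cv2.imwrite("pics/ctop.png",c)
c=cv2.resize(side[105:190,225:325],None,fx=7,fy=7,interpolation=cv2.INTER_CUBIC);cv2.imwrite("pics/cside.png",c)
c=cv2.resize(side[220:330,190:320],None,fx=5,fy=5,interpolation=cv2.INTER_CUBIC);cv2.imwrite("pics/cside2.png",c)
c=cv2.resize(top[195:315,240:385],None,fx=5,fy=5,interpolation=cv2.INTER_CUBIC);cv2.imwrite("pics/ctop2.png",c)
E
python3 m.py
```

```text
top (272, 288) [ 11  17 161]
top (306, 211) [ 13 227  45]
top (365, 274) [ 19  63 178]
top (271, 223) [ 88 230 103]
top (290, 250) [ 17 140 131]
top (100, 180) [104 139 117]
top (110, 218) [120   6  42]
top (110, 235) [102  98  26]
side (217, 242) [ 30   6 161]
side (294, 255) [ 10 159  69]
side (227, 293) [ 18 118 169]
side (276, 233) [ 89 199 123]
side (250, 260) [ 18 114 156]
side (280, 130) [103 112 148]
side (253, 132) [103 114 107]
side (280, 170) [84 25 52]
```

View pics/ctop.png

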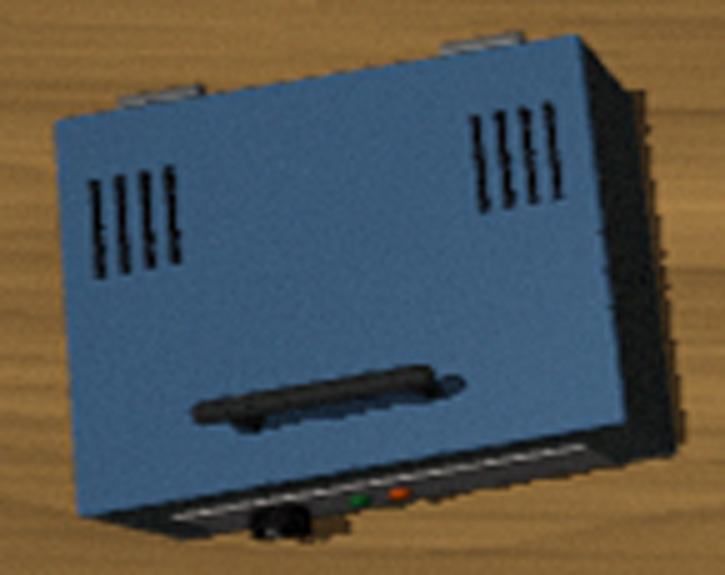

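View pics/cside.png

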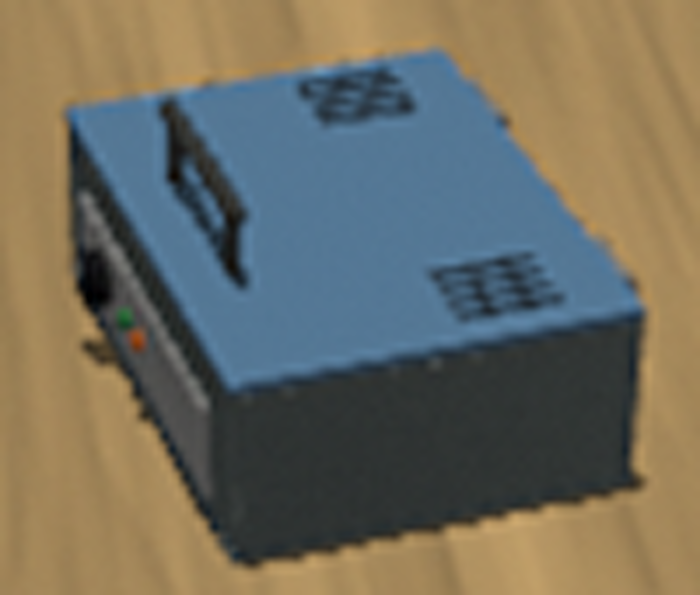

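View pics/cside2.png

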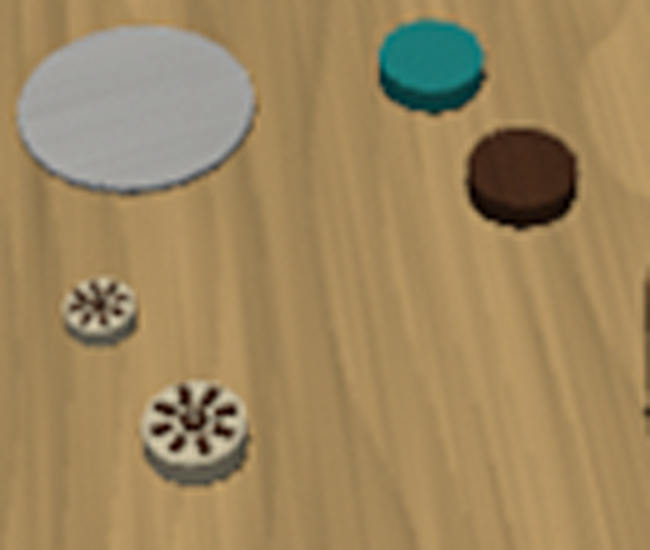

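View pics/ctop2.png

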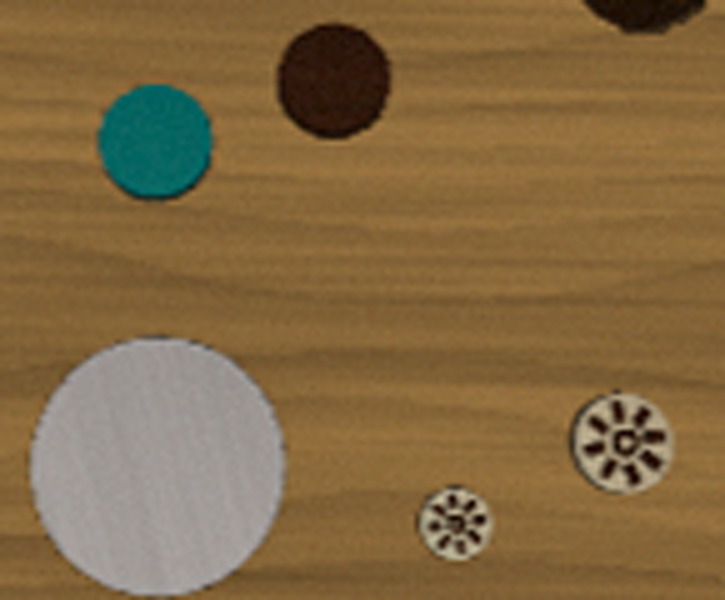

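```bash
cat > m2.py <<'E'
from h import *
top=cv2.imread("pics/top0.png");side=cv2.imread("pics/side0.png")
H={"top":cv2.cvtColor(top,cv2.COLOR_BGR2HSV),"side":cv2.cvtColor(side,cv2.COLOR_BGR2HSV)}
def rep(name,n,m,win,z):
    c=blob(m.astype(np.uint8)*255,win);w=polyplane(n,c,z)
    w=(w*1e4).astype(np.float32).reshape(-1,1,2)
    (x,y),r=cv2.minEnclosingCircle(w);e=cv2.fitEllipse(cv2.convexHull(w))
    print(name,n,"enc",round(x/1e4,4),round(y/1e4,4),"r",round(r/1e4,4),"ell",np.round(np.array(e[0])/1e4,4),np.round(np.array(e[1])/2e4,4))
for n,hs in H.items():
    h,s,v=[hs[...,i].astype(int) for i in range(3)]
    W={"top":dict(pl=(235,255,310,325),bk=(288,195,325,228),ro=(350,270,380,297)),"side":dict(pl=(185,218,250,265),bk=(280,240,312,270),ro=(212,290,246,320))}[n]
    rep("plate",n,(s<50)&(v>90),W["pl"],.006)
    rep("backing",n,(v<(75 if n=="top" else 90)),W["bk"],.018)
    if n=="side": rep("backing_topface",n,(v<95)&(v>50)&(h<25),W["bk"],.018)
    m=((s<100)&(v>(90 if n=="top" else 140)))
    rep("rosette",n,m,W["ro"],.018)
    print("brown S/V", v[W["bk"][1]:W["bk"][3], (W["bk"][0]+W["bk"][2])//2])
# lid
n="top";h,s,v=[H[n][...,i].astype(int) for i in range(3)]
c=blob((((h>95)&(h<112)&(s>100)&(v>70))*255).astype(np.uint8),(40,130,190,255))
q=cv2.approxPolyDP(cv2.convexHull(c),6,True).reshape(-1,2);print(q)
print(np.round([plane(n,*p,.098) for p in q],4))
h,s,v=[H["side"][...,i].astype(int) for i in range(3)]
c=blob((((h>95)&(h<112)&(s>80)&(v>90))*255).astype(np.uint8),(225,100,330,190))
q=cv2.approxPolyDP(cv2.convexHull(c),4,True).reshape(-1,2);print(q)
print(np.round([plane("side",*p,.098) for p in q],4))
# handle ends (top): crop coords/5+offset ; z 0.133
for a in((195,411),(430,375)): print("handle",np.round(plane("top",45+a[0]/5,140+a[1]/5,.133),4))
for a in((168,105),(240,216)): print("handle side",np.round(plane("side",225+a[0]/7,105+a[1]/7,.133),4))
for a,z in(((255,152),0.07),((375,181),.06)): print(np.round(plane("top",*a,z),3))
E
python3 m2.py
```

```text
plate top enc 0.4265 -0.1165 r 0.0643 ell [ 0.4265 -0.1164] [0.0637 0.0641]
backing top enc 0.6246 -0.2037 r 0.0305 ell [ 0.6248 -0.2033] [0.0286 0.0302]
rosette top enc 0.4424 -0.3503 r 0.0248 ell [ 0.4421 -0.3503] [0.0241 0.0244]
brown S/V [128 131 130 135 101  41  42  38  45  42  42  44  45  43  52  50  45  46
  48  47  47  43  48  47  47  48  37  44 154 138 144 144 143]
plate side enc 0.4264 -0.1158 r 0.0657 ell [ 0.4263 -0.116 ] [0.064  0.0652]
backing side enc 0.6236 -0.2107 r 0.0359 ell [ 0.6241 -0.2105] [0.029  0.0366]
backing_topface side enc 0.626 -0.2034 r 0.0293 ell [ 0.626 -0.203] [0.027  0.0292]
rosette side enc 0.4419 -0.3488 r 0.0255 ell [ 0.4419 -0.3489] [0.0245 0.0251]
brown S/V [161 160 161 164 171 127  62  62  65  66  66  67  68  69  69  69  71  71
  71  73  71  49  31  30  21 124 172 176 173 173]
[[160 147]
 [169 224]
 [ 61 242]
 [ 57 164]]
[[0.7612 0.1664 0.098 ]
 [0.5682 0.128  0.098 ]
 [0.5196 0.3784 0.098 ]
 [0.7113 0.4154 0.098 ]]
[[316 149]
 [257 160]
 [235 121]
 [288 113]]
[[0.7609 0.1665 0.098 ]
 [0.5678 0.1276 0.098 ]
 [0.5212 0.3756 0.098 ]
 [0.7126 0.4108 0.098 ]]
handle [0.5621 0.312  0.133 ]
handle [0.5812 0.2064 0.133 ]
handle side [0.5638 0.3139 0.133 ]
handle side [0.5852 0.2096 0.133 ]
[ 0.764 -0.068  0.07 ]
[ 0.697 -0.374  0.06 ]
```

```bash
cat > d.py <<'E'
# usage: d.py x y z : delta to target in tool axes (units of 40 mm) and yaw error of tool y vs heading 0.192
from workcell import env
import numpy as np,sys
from scipy.spatial.transform import Rotation as R
s=env.get_state();M=R.from_rotvec(s["ee_rot"]).as_matrix()
t=np.array([float(a) for a in sys.argv[1:4]])
g=0.192;Y=np.array([np.cos(g),np.sin(g),0]);Z=np.array([0,0,-1.]);D=np.c_[np.cross(Y,Z),Y,Z]
print("t",round(s["time"],2),"tcp",np.round(s["tcp_pos"],4),"w",round(s["width"],4),"F",np.round(s["contact_force"],1))
print("shift units",np.round(M.T@(t-s["tcp_pos"])/.04,3),"turn units",np.round(R.from_matrix(M.T@D).as_rotvec()/.08,3))
print("q",np.round(s["qpos"],3))
E
python3 d.py 0.625 -0.2035 0.12
```

```text
t 0.1 tcp [ 0.2175 -0.5048  0.2308] w 0.085 F [0.7 0.6 1. ]
shift units [12.335 -2.884  2.774] turn units [-1.100e-02 -1.100e-02 -1.695e+01]
q [-1.249  0.351  1.652  0.     1.139 -0.085]
```

Call:
{"method": "step_arm", "body": {"rows": "0 0 0 0 0 -1;0 0 0 0 0 -1;0 0 0 0 0 -1;0 0 0 0 0 -1;0 0 0 0 0 -1;0 0 0 0 0 -1;0 0 0 0 0 -1;0 0 0 0 0 -1", "fingers": -1}}

```text
time: 0.77
tcp_pos: [0.2176, -0.5049, 0.2309]
ee_rot: [-2.717, -1.575, -0.0]
contact_force: [0.3, -1.0, 0.1]
width: 0.0852
```

Call:
{"method": "step_arm", "body": {"rows": "0 0 0 0 0 -1;0 0 0 0 0 -1;0 0 0 0 0 -1;0 0 0 0 0 -1;0 0 0 0 0 -1;0 0 0 0 0 -1;0 0 0 0 0 -1;0 0 0 0 0 -1"}}

```text
time: 1.43
tcp_pos: [0.2176, -0.5049, 0.231]
ee_rot: [-2.084, -2.35, -0.001]
contact_force: [0.0, -0.2, 0.2]
width: 0.0853
```

```bash
python3 d.py 0.625 -0.2035 0.12
```

```text
t 1.43 tcp [ 0.2176 -0.5049  0.231 ] w 0.0853 F [ 0.  -0.2  0.2]
shift units [ 6.261 11.014  2.777] turn units [-0.001 -0.008 -0.901]
q [-1.249  0.351  1.652 -0.     1.139 -1.369]
```

Call:
{"method": "step_arm", "body": {"rows": "0 0 0 0 0 -0.9;0.34 0.71 0 0 0 0;0.34 0.71 0 0 0 0;0.34 0.71 0 0 0 0;0.34 0.71 0 0 0 0;0.34 0.71 0 0 0 0;0.34 0.71 0 0 0 0;0.34 0.71 0 0 0 0"}}

```text
time: 2.1
tcp_pos: [0.3961, -0.3732, 0.2311]
ee_rot: [-2.003, -2.42, -0.0]
contact_force: [0.2, -0.4, -0.3]
width: 0.0853
```

Call:
{"method": "step_arm", "body": {"rows": "0.34 0.71 0.3 0 0 0;0.34 0.71 0.3 0 0 0;0.34 0.71 0.3 0 0 0;0.34 0.71 0.3 0 0 0;0.34 0.71 0.3 0 0 0;0.34 0.71 0.3 0 0 0;0.34 0.71 0.3 0 0 0;0.34 0.71 0.3 0 0 0"}}

```text
time: 2.77
tcp_pos: [0.5989, -0.2238, 0.1343]
ee_rot: [-2.003, -2.42, 0.0]
contact_force: [-0.6, 0.5, 0.0]
width: 0.0854
```

```bash
python3 d.py 0.625 -0.2035 0.0
```

```text
t 2.77 tcp [ 0.5989 -0.2238  0.1343] w 0.0854 F [-0.6  0.5  0. ]
shift units [0.376 0.737 3.357] turn units [-0.007 -0.005 -0.05 ]
q [-0.43   0.616  1.488 -0.     1.039 -0.618]
```

Call:
{"method": "step_arm", "body": {"rows": "0.19 0.37 0.5 0 0 0;0.19 0.37 0.5 0 0 0;0 0 0.5 0 0 0;0 0 0.5 0 0 0;0 0 0.4 0 0 0;0 0 0.3 0 0 0;0 0 0.3 0 0 0;0 0 0.1 0 0 0"}}

```text
time: 3.43
tcp_pos: [0.6235, -0.2044, 0.0095]
ee_rot: [-2.002, -2.418, 0.001]
contact_force: [0.1, 1.7, 0.3]
width: 0.0852
```

```bash
python3 d.py 0.625 -0.2035 0.0
python3 - <<'E'
from h import *
cv2.imwrite("pics/s1.png",cv2.resize(env.capture("side")[180:320,200:400],None,fx=4,fy=4))
E
```

```text
t 3.43 tcp [ 0.6235 -0.2044  0.0095] w 0.0852 F [0.1 1.7 0.3]
shift units [0.014 0.041 0.237] turn units [-0.022 -0.014 -0.052]
q [-0.388  0.811  1.481  0.     0.851 -0.576]
```

View pics/s1.png

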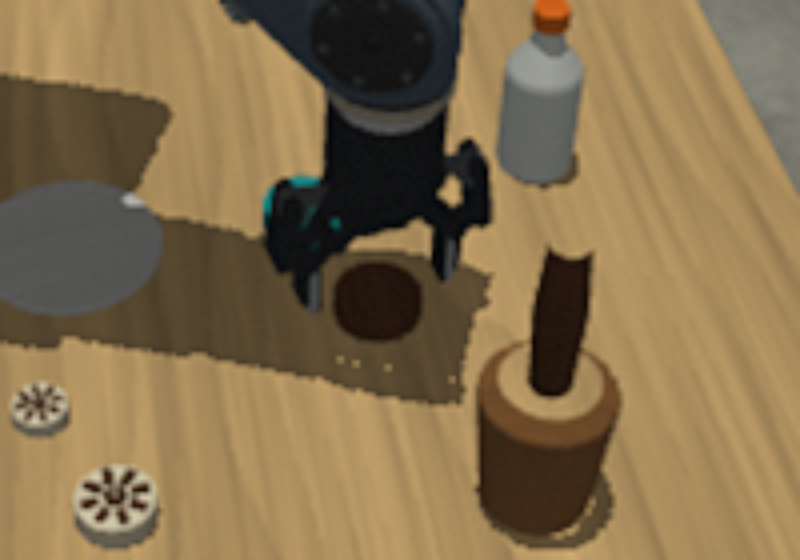

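The fingers straddle the brown disc: disc at crop (378,300), fingers at (312,290) and (447,260). I'll lower to bench level and close.

Call:
{"method": "step_arm", "body": {"rows": "0 0 0 0 0 0;0 0 0 0 0 0;0 0 0 0 0 0"}}

```text
time: 3.73
tcp_pos: [0.6248, -0.2049, 0.0123]
ee_rot: [2.002, 2.419, 0.001]
contact_force: [-0.1, -0.6, 0.1]
width: 0.0853
```

```bash
python3 d.py 0.625 -0.2035 0.0
```

```text
t 3.73 tcp [ 0.6248 -0.2049  0.0123] w 0.0853 F [-0.1 -0.6  0.1]
shift units [0.033 0.012 0.308] turn units [ 0.016  0.01  -0.051]
q [-0.388  0.808  1.48  -0.     0.852 -0.576]
```

Call:
{"method": "step_arm", "body": {"rows": "0.03 0 0.15 0 0 0;0 0 0.12 0 0 0;0 0 0 0 0 0"}}

```text
time: 3.98
tcp_pos: [0.6234, -0.2031, -0.0006]
ee_rot: [-2.002, -2.419, 0.001]
contact_force: [0.1, 0.0, -0.1]
width: 0.0856
```

Call:
{"method": "step_arm", "body": {"rows": "0 0 0 0 0 0;0 0 0 0 0 0;0 0 0 0 0 0;0 0 0 0 0 0;0 0 0 0 0 0;0 0 0 0 0 0;0 0 0 0 0 0;0 0 0 0 0 0", "fingers": 1, "force": 30}}

```text
time: 4.65
tcp_pos: [0.6243, -0.2035, 0.0009]
ee_rot: [2.003, 2.42, 0.0]
contact_force: [-0.9, 0.0, 4.9]
width: 0.0589
```

```bash
python3 d.py 0.625 -0.2035 0.0
python3 - <<'E'
from h import *
cv2.imwrite("pics/s2.png",cv2.resize(env.capture("side")[220:290,250:350],None,fx=8,fy=8))
E
```

```text
t 4.65 tcp [ 0.6243 -0.2035  0.0009] w 0.0589 F [-0.9  0.   4.9]
shift units [-0.003  0.018  0.023] turn units [ 0.007  0.005 -0.05 ]
q [-0.386  0.824  1.483  0.     0.834 -0.574]
```

View pics/s2.png

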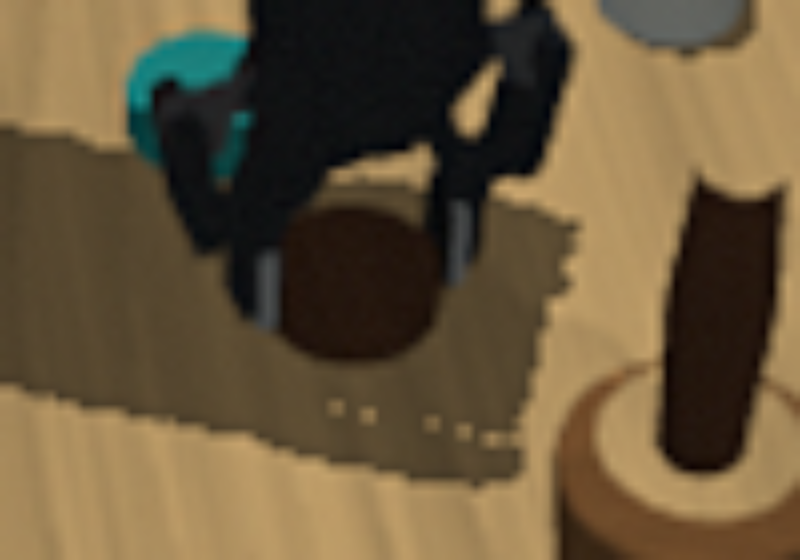

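Call:
{"method": "step_arm", "body": {"rows": "0 0 -0.1 0 0 0;0 0 -0.2 0 0 0;0 0 -0.4 0 0 0;0 0 -0.5 0 0 0;0 0 -0.4 0 0 0;0 0 -0.2 0 0 0;0 0 0 0 0 0;0 0 0 0 0 0"}}

```text
time: 5.37
tcp_pos: [0.6239, -0.2034, 0.0724]
ee_rot: [2.003, 2.42, 0.0]
contact_force: [-0.3, 0.1, -1.7]
width: 0.0585
```

```bash
python3 d.py 0.4265 -0.1162 0.007
python3 - <<'E'
from h import *
cv2.imwrite("pics/s3.png",cv2.resize(env.capture("side")[180:290,230:370],None,fx=5,fy=5))
E
```

```text
t 5.37 tcp [ 0.6239 -0.2034  0.0724] w 0.0585 F [-0.3  0.1 -1.7]
shift units [ 3.063 -4.441  1.634] turn units [ 0.001  0.    -0.051]
q [-0.386  0.721  1.469  0.     0.951 -0.574]
```

View pics/s3.png

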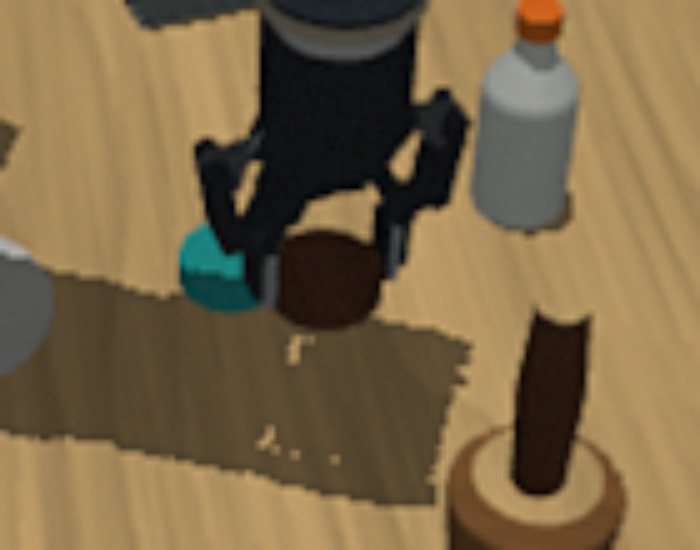

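The disc is lifted and held, at crop (327,275). Next is over the plate.

Call:
{"method": "step_arm", "body": {"rows": "0.2 -0.3 0 0 0 0;0.4 -0.6 0 0 0 0;0.46 -0.66 0 0 0 0;0.46 -0.66 0 0 0 0;0.46 -0.66 0 0 0 0;0.46 -0.66 0 0 0 0;0.4 -0.6 0 0 0 0;0.2 -0.3 0 0 0 0"}}

```text
time: 6.08
tcp_pos: [0.423, -0.1155, 0.0714]
ee_rot: [-2.0, -2.417, 0.002]
contact_force: [0.5, -0.2, -1.2]
width: 0.0586
```

Call:
{"method": "step_arm", "body": {"rows": "0 0 0.2 0 0 0;0 0 0.3 0 0 0;0 0 0.3 0 0 0;0 0 0.2 0 0 0;0 0 0 0 0 0;0 0 0 0 0 0;0 0 0 0 0 0"}}

```text
time: 6.67
tcp_pos: [0.4271, -0.1173, 0.0326]
ee_rot: [2.003, 2.42, 0.0]
contact_force: [-0.0, -0.2, -0.1]
width: 0.0587
```

```bash
python3 d.py 0.4265 -0.1162 0.007
python3 - <<'E'
from h import *
cv2.imwrite("pics/s4.png",cv2.resize(env.capture("side")[190:290,160:300],None,fx=5,fy=5))
cv2.imwrite("pics/t4.png",cv2.resize(env.capture("top")[230:340,210:340],None,fx=5,fy=5))
E
```

```text
t 6.67 tcp [ 0.4271 -0.1173  0.0326] w 0.0587 F [-0.  -0.2 -0.1]
shift units [ 0.03  -0.01   0.639] turn units [ 0.    -0.    -0.051]
q [-0.373  0.502  2.059  0.     0.58  -0.561]
```

View pics/s4.png

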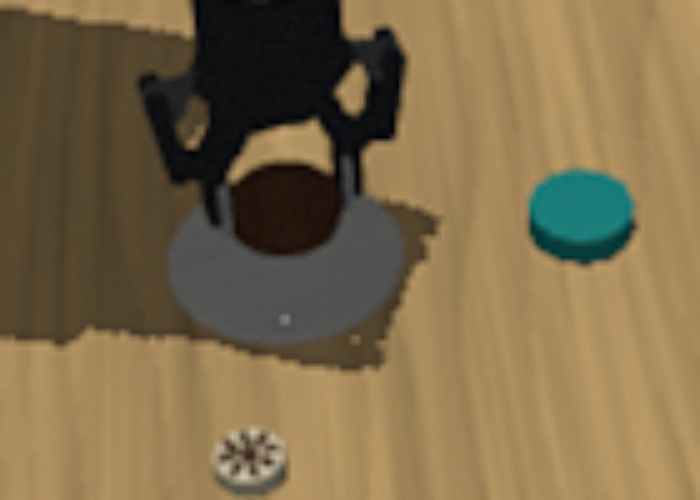

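Call:
{"method": "step_arm", "body": {"rows": "0.03 0 0.15 0 0 0;0 0 0.2 0 0 0;0 0 0.15 0 0 0;0 0 0.08 0 0 0;0 0 0 0 0 0;0 0 0 0 0 0;0 0 0 0 0 0"}}

```text
time: 7.35
tcp_pos: [0.4266, -0.116, 0.0094]
ee_rot: [2.003, 2.42, 0.0]
contact_force: [-0.2, 0.5, -0.8]
width: 0.0585
```

Call:
{"method": "step_arm", "body": {"rows": "0 0 0.03 0 0 0;0 0 0 0 0 0;0 0 0 0 0 0"}}

```text
time: 7.6
tcp_pos: [0.4266, -0.116, 0.0082]
ee_rot: [2.003, 2.42, 0.0]
contact_force: [-0.1, -0.1, -0.7]
width: 0.0585
```

```bash
python3 d.py 0.4265 -0.1162 0.007
```

```text
t 7.6 tcp [ 0.4266 -0.116   0.0082] w 0.0585 F [-0.1 -0.1 -0.7]
shift units [-0.004 -0.004  0.03 ] turn units [ 0.002  0.001 -0.049]
q [-0.371  0.555  2.065 -0.     0.522 -0.559]
```

Call:
{"method": "step_arm", "body": {"rows": "0 0 0.03 0 0 0;0 0 0 0 0 0;0 0 0 0 0 0"}}

```text
time: 7.85
tcp_pos: [0.4266, -0.116, 0.0069]
ee_rot: [-2.003, -2.42, 0.0]
contact_force: [0.2, -0.0, -1.0]
width: 0.0587
```

Call:
{"method": "step_arm", "body": {"rows": "0 0 0.02 0 0 0;0 0 0 0 0 0;0 0 0 0 0 0"}}

```text
time: 8.1
tcp_pos: [0.4266, -0.116, 0.0068]
ee_rot: [2.003, 2.42, 0.0]
contact_force: [-3.5, 1.8, 15.3]
width: 0.0583
```

Call:
{"method": "step_arm", "body": {"rows": "0 0 0.02 0 0 0;0 0 0 0 0 0;0 0 0 0 0 0"}}

```text
time: 8.35
tcp_pos: [0.4267, -0.116, 0.0067]
ee_rot: [2.003, 2.42, 0.0]
contact_force: [-8.7, 2.9, 32.3]
width: 0.0587
```

Call:
{"method": "step_arm", "body": {"rows": "0 0 -0.03 0 0 0;0 0 0 0 0 0"}}

```text
time: 8.52
tcp_pos: [0.4268, -0.116, 0.0069]
ee_rot: [2.003, 2.42, 0.0]
contact_force: [-0.4, 1.2, 6.3]
width: 0.059
```

Call:
{"method": "step_arm", "body": {"rows": "0 0 0 0 0 0;0 0 0 0 0 0;0 0 0 0 0 0;0 0 0 0 0 0;0 0 0 0 0 0;0 0 -0.3 0 0 0;0 0 -0.7 0 0 0;0 0 -0.9 0 0 0", "fingers": -1}}

```text
time: 9.18
tcp_pos: [0.4253, -0.1155, 0.0819]
ee_rot: [-2.001, -2.417, 0.002]
contact_force: [-0.4, 0.2, -0.1]
width: 0.085
```

```bash
python3 d.py 0.442 -0.3497 0.0
```

```text
t 9.18 tcp [ 0.4253 -0.1155  0.0819] w 0.085 F [-0.4  0.2 -0.1]
shift units [-5.835 -0.676  2.036] turn units [-0.046 -0.029 -0.051]
q [-0.371  0.398  2.045  0.     0.704 -0.559]
```

Call:
{"method": "step_arm", "body": {"rows": "-0.4 0 0 0 0 0;-0.8 -0.1 0 0 0 0;-0.9 -0.1 0 0 0 0;-0.9 -0.1 0 0 0 0;-0.9 -0.1 0 0 0 0;-0.9 -0.1 0 0 0 0;-0.7 -0.1 0 0 0 0;-0.3 -0.1 0 0 0 0"}}

```text
time: 9.85
tcp_pos: [0.4425, -0.3524, 0.0825]
ee_rot: [2.004, 2.417, -0.001]
contact_force: [0.5, -0.6, -0.4]
width: 0.0854
```

Call:
{"method": "step_arm", "body": {"rows": "0 0 0.4 0 0 0;0 0 0.4 0 0 0;0 0 0.3 0 0 0;0 0 0 0 0 0;0 0 0 0 0 0;0 0 0 0 0 0"}}

```text
time: 10.35
tcp_pos: [0.4428, -0.349, 0.0391]
ee_rot: [2.002, 2.42, 0.0]
contact_force: [0.4, 0.8, -0.8]
width: 0.0853
```

```bash
python3 d.py 0.442 -0.3497 0.0
cat > b.py <<'E'
from h import *
im=env.capture("top");cv2.imwrite("pics/t5.png",cv2.resize(im[210:350,210:400],None,fx=4,fy=4));cv2.imwrite("pics/t5r.png",im)
im=env.capture("side");cv2.imwrite("pics/s5r.png",im);cv2.imwrite("pics/s5.png",cv2.resize(im[190:340,160:320],None,fx=4,fy=4))
E
python3 b.py
```

```text
t 10.35 tcp [ 0.4428 -0.349   0.0391] w 0.0853 F [ 0.4  0.8 -0.8]
shift units [-0.013 -0.024  0.978] turn units [ 0.005  0.006 -0.044]
q [-0.75   0.638  1.745  0.     0.757 -0.939]
```

View pics/t5.png

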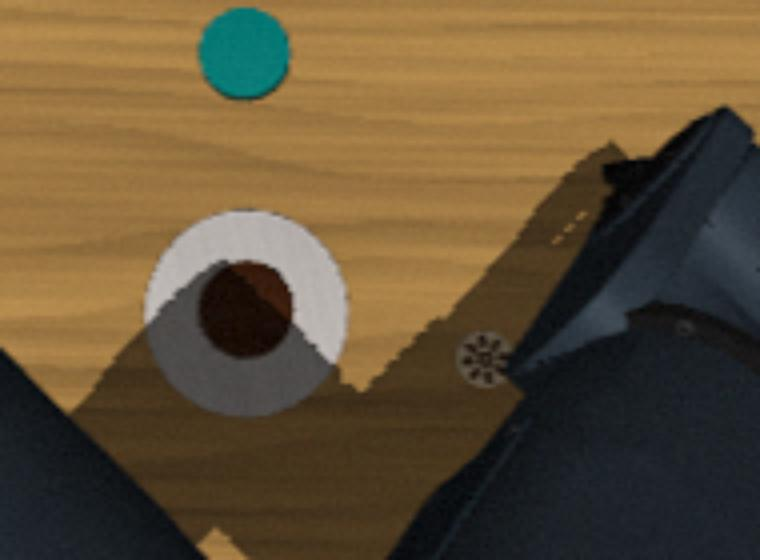

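View pics/s5.png

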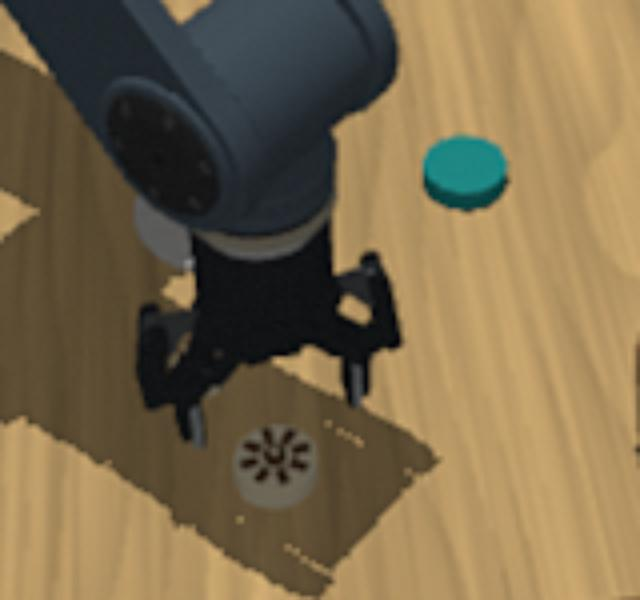

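The brown disc sits on the plate (top crop: disc centre (246,309), plate (246,313)). The gripper straddles the rosette, side crop (275,465).

Call:
{"method": "step_arm", "body": {"rows": "0 -0.02 0.2 0 0 0;0 0 0.3 0 0 0;0 0 0.3 0 0 0;0 0 0.13 0 0 0;0 0 0 0 0 0;0 0 0 0 0 0;0 0 0 0 0 0"}}

```text
time: 11.03
tcp_pos: [0.4418, -0.3494, 0.0014]
ee_rot: [2.003, 2.42, -0.0]
contact_force: [0.4, -0.8, -0.0]
width: 0.0855
```

Call:
{"method": "step_arm", "body": {"rows": "0 0 0 0 0 0;0 0 0 0 0 0;0 0 0 0 0 0;0 0 0 0 0 0;0 0 0 0 0 0;0 0 0 0 0 0;0 0 0 0 0 0;0 0 0 0 0 0", "fingers": 1, "force": 30}}

```text
time: 11.7
tcp_pos: [0.4418, -0.3494, 0.0018]
ee_rot: [2.003, 2.42, -0.0]
contact_force: [-1.5, 1.8, 5.2]
width: 0.049
```

```bash
python3 - <<'E'
from h import *
im=cv2.imread("pics/t5r.png");hs=cv2.cvtColor(im,cv2.COLOR_BGR2HSV);h,s,v=[hs[...,i].astype(int) for i in range(3)]
for nm,m,z,win in(("plate",(s<60)&(v>50),.006,(235,255,305,325)),("backing",(s>130)&(v<75)&(h<20),.024,(255,270,288,305))):
    c=blob((m*255).astype(np.uint8),win);w=(polyplane("top",c,z)*1e4).astype(np.float32).reshape(-1,1,2)
    (x,y),r=cv2.minEnclosingCircle(w);print(nm,x/1e4,y/1e4,r/1e4,np.array(cv2.fitEllipse(cv2.convexHull(w))[0])/1e4)
E
python3 d.py 0.442 -0.3497 0.0
```

```text
plate 0.426459423828125 -0.1165765869140625 0.0645955810546875 [ 0.42646646 -0.11655161]
backing 0.42810048828125 -0.11698001708984375 0.028547808837890626 [ 0.42790347 -0.11693693]
t 11.7 tcp [ 0.4418 -0.3494  0.0018] w 0.049 F [-1.5  1.8  5.2]
shift units [-0.008  0.003  0.046] turn units [ 0.004  0.005 -0.05 ]
q [-0.752  0.702  1.752  0.     0.687 -0.94 ]
```

Call:
{"method": "step_arm", "body": {"rows": "0 0 -0.1 0 0 0;0 0 -0.3 0 0 0;0 0 -0.6 0 0 0;0 0 -0.6 0 0 0;0 0 -0.4 0 0 0;0 0 -0.2 0 0 0;0 0 0 0 0 0;0 0 0 0 0 0"}}

```text
time: 12.37
tcp_pos: [0.4416, -0.3492, 0.0893]
ee_rot: [2.003, 2.42, -0.0]
contact_force: [-1.0, 0.4, -1.7]
width: 0.048
```

```bash
python3 d.py 0.427 -0.1165 0.0258; python3 b.py
```

```text
t 12.37 tcp [ 0.4416 -0.3492  0.0893] w 0.048 F [-1.   0.4 -1.7]
shift units [5.783 0.73  1.587] turn units [ 0.001  0.002 -0.05 ]
q [-0.752  0.557  1.73  -0.     0.854 -0.94 ]
```

View pics/s5.png

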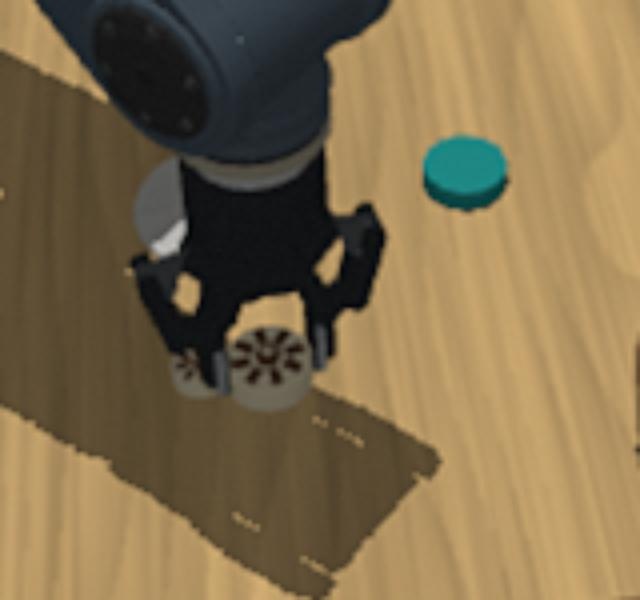

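The rosette is held level at crop (268,365). I'll carry it over the stack.

Call:
{"method": "step_arm", "body": {"rows": "0.4 0.05 0 0 0 0;0.8 0.1 0 0 0 0;0.9 0.1 0 0 0 0;0.9 0.1 0 0 0 0;0.9 0.1 0 0 0 0;0.9 0.1 0 0 0 0;0.7 0.1 0 0 0 0;0.3 0.05 0 0 0 0"}}

```text
time: 13.13
tcp_pos: [0.4244, -0.113, 0.0883]
ee_rot: [-1.999, -2.42, 0.001]
contact_force: [0.7, -1.2, -0.8]
width: 0.049
```

Call:
{"method": "step_arm", "body": {"rows": "0 0 0.2 0 0 0;0 0 0.4 0 0 0;0 0 0.4 0 0 0;0 0 0.2 0 0 0;0 0 0.1 0 0 0;0 0 0 0 0 0;0 0 0 0 0 0;0 0 0 0 0 0"}}

```text
time: 13.8
tcp_pos: [0.4261, -0.1165, 0.0377]
ee_rot: [2.003, 2.419, 0.0]
contact_force: [-0.2, -0.3, -1.1]
width: 0.0487
```

```bash
python3 d.py 0.427 -0.1165 0.0258; python3 b.py
```

```text
t 13.8 tcp [ 0.4261 -0.1165  0.0377] w 0.0487 F [-0.2 -0.3 -1.1]
shift units [-0.005  0.021  0.298] turn units [ 0.008  0.005 -0.053]
q [-0.372  0.489  2.061  0.     0.59  -0.56 ]
```

View pics/s5.png

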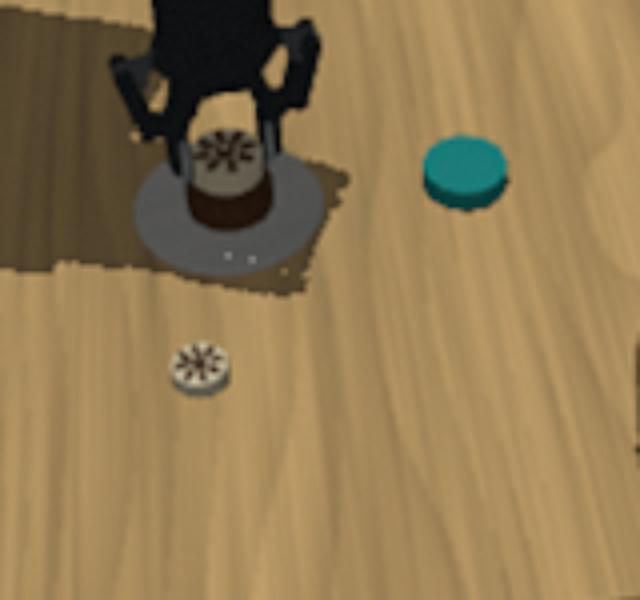

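The rosette, crop (228,160), hovers just above the backing. I'll lower it gently until it touches.

Call:
{"method": "step_arm", "body": {"rows": "0 0.02 0.12 0 0 0;0 0 0.1 0 0 0;0 0 0.04 0 0 0;0 0 0 0 0 0;0 0 0 0 0 0"}}

```text
time: 14.32
tcp_pos: [0.4265, -0.1159, 0.0267]
ee_rot: [-2.003, -2.42, 0.0]
contact_force: [-0.1, -0.2, -0.3]
width: 0.049
```

Call:
{"method": "step_arm", "body": {"rows": "0 0 0.03 0 0 0;0 0 0 0 0 0;0 0 0 0 0 0"}}

```text
time: 14.57
tcp_pos: [0.4267, -0.116, 0.0258]
ee_rot: [2.003, 2.42, 0.0]
contact_force: [-0.8, 0.5, 3.0]
width: 0.0486
```

Call:
{"method": "step_arm", "body": {"rows": "0 0 0.015 0 0 0;0 0 0 0 0 0;0 0 0 0 0 0"}}

```text
time: 14.82
tcp_pos: [0.4267, -0.116, 0.0258]
ee_rot: [2.003, 2.42, 0.0]
contact_force: [-3.0, 2.0, 15.1]
width: 0.0484
```

Call:
{"method": "step_arm", "body": {"rows": "0 0 -0.014 0 0 0;0 0 0 0 0 0"}}

```text
time: 14.98
tcp_pos: [0.4268, -0.116, 0.0258]
ee_rot: [2.003, 2.42, 0.0]
contact_force: [-1.5, 0.7, 5.7]
width: 0.0492
```

Call:
{"method": "step_arm", "body": {"rows": "0 0 0 0 0 0;0 0 0 0 0 0;0 0 0 0 0 0;0 0 0 0 0 0;0 0 0 0 0 0;0 0 -0.3 0 0 0;0 0 -0.7 0 0 0;0 0 -0.9 0 0 0", "fingers": -1}}

```text
time: 15.65
tcp_pos: [0.4253, -0.1155, 0.1011]
ee_rot: [-2.001, -2.417, 0.002]
contact_force: [0.2, -0.8, -0.3]
width: 0.0857
```

Call:
{"method": "step_arm", "body": {"rows": "0 0 -0.9 0 0 0;0 0 -0.9 0 0 0;0 0 -0.8 0 0 0;0 0 -0.2 0 0 0;0 0 0 0 0 0"}}

```text
time: 16.07
tcp_pos: [0.4276, -0.1163, 0.2158]
ee_rot: [2.0, 2.417, 0.002]
contact_force: [-0.1, -0.7, -0.4]
width: 0.0853
```

```bash
python3 d.py 0.5725 0.2585 0.12; python3 b.py
```

```text
t 16.07 tcp [ 0.4276 -0.1163  0.2158] w 0.0853 F [-0.1 -0.7 -0.4]
shift units [8.534 5.301 2.394] turn units [ 0.05   0.031 -0.049]
q [-0.371  0.172  1.933  0.     1.031 -0.559]
```

View pics/s5.png

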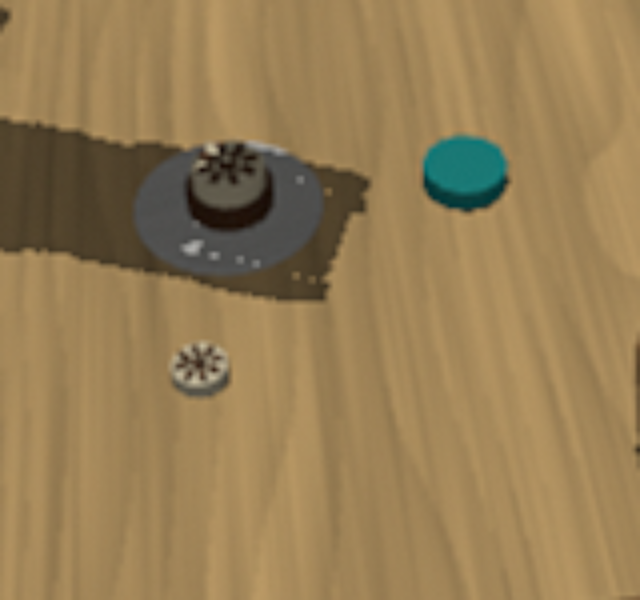

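The rosette sits centred on the backing, crop (228,185). On to the handle.

Call:
{"method": "step_arm", "body": {"rows": "0.3 0.2 0 0 0 0;0.6 0.4 0 0 0 0;0.75 0.45 0 0 0 0;0.75 0.45 0 0 0 0;0.75 0.45 0 0 0 0;0.75 0.45 0 0 0 0;0.75 0.45 0 0 0 0;0.75 0.45 0 0 0 0"}}

```text
time: 16.83
tcp_pos: [0.5154, 0.1226, 0.2113]
ee_rot: [-2.002, -2.418, 0.004]
contact_force: [0.6, -0.1, 0.0]
width: 0.0854
```

Call:
{"method": "step_arm", "body": {"rows": "0.75 0.45 0 0 0 0;0.75 0.45 0 0 0 0;0.75 0.45 0 0 0 0;0.6 0.4 0 0 0 0;0.3 0.2 0 0 0 0;0 0 0 0 0 0;0 0 0 0 0 0;0 0 0 0 0 0"}}

```text
time: 17.5
tcp_pos: [0.5683, 0.2584, 0.212]
ee_rot: [-2.003, -2.419, 0.004]
contact_force: [0.2, 0.2, -0.6]
width: 0.0855
```

```bash
python3 d.py 0.5725 0.2585 0.12
cat > c.py <<'E'
from h import *
import sys
im=env.capture("side");cv2.imwrite("pics/s6r.png",im);cv2.imwrite(f"pics/s6{sys.argv[1]}.png",cv2.resize(im[60:210,190:350],None,fx=4,fy=4))
im=env.capture("top");cv2.imwrite("pics/t6r.png",im);cv2.imwrite(f"pics/t6{sys.argv[1]}.png",im)
E
python3 c.py a
```

```text
t 17.5 tcp [0.5683 0.2584 0.212 ] w 0.0855 F [ 0.2  0.2 -0.6]
shift units [-0.015  0.11   2.3  ] turn units [-0.033  0.008 -0.053]
q [ 0.352  0.506  1.466 -0.     1.173  0.165]
```

View pics/s6a.png

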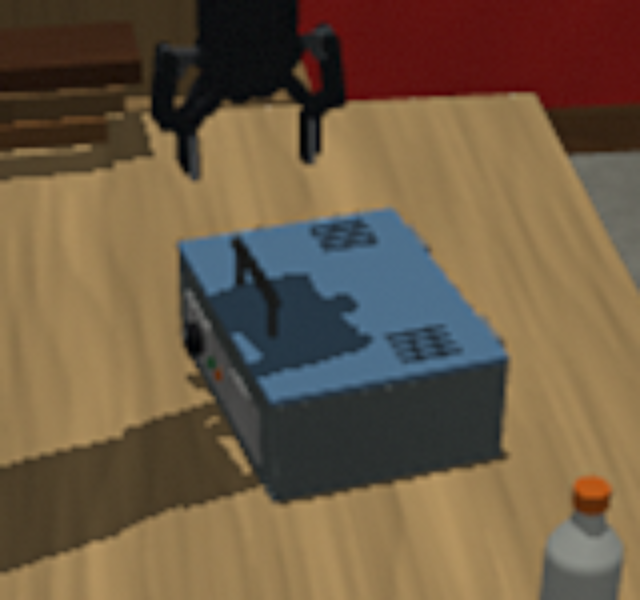

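View pics/t6a.png

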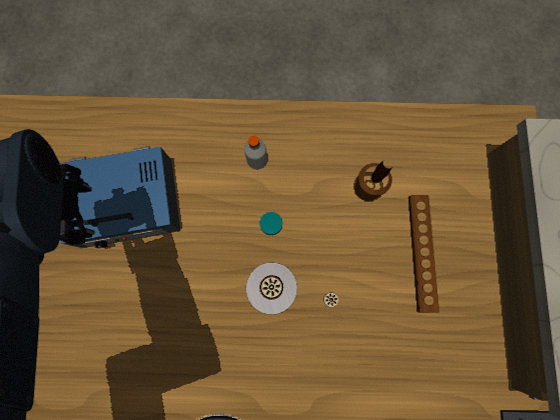

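The finished stack shows at top (271,287), concentric with the plate at (272,288); bystanders are unchanged. The gripper is above the handle, so I'll descend.

Call:
{"method": "step_arm", "body": {"rows": "0 0.1 0.3 0 0 0;0 0 0.5 0 0 0;0 0 0.5 0 0 0;0 0 0.4 0 0 0;0 0 0.3 0 0 0;0 0 0.2 0 0 0;0 0 0 0 0 0;0 0 0 0 0 0"}}

```text
time: 18.27
tcp_pos: [0.5731, 0.2599, 0.1258]
ee_rot: [2.003, 2.42, 0.0]
contact_force: [-0.2, -0.1, 1.1]
width: 0.0857
```

```bash
python3 d.py 0.5725 0.2585 0.12; python3 c.py b
```

```text
t 18.27 tcp [0.5731 0.2599 0.1258] w 0.0857 F [-0.2 -0.1  1.1]
shift units [-0.032 -0.021  0.144] turn units [ 0.001 -0.001 -0.052]
q [0.352 0.609 1.524 0.    1.009 0.164]
```

View pics/s6b.png

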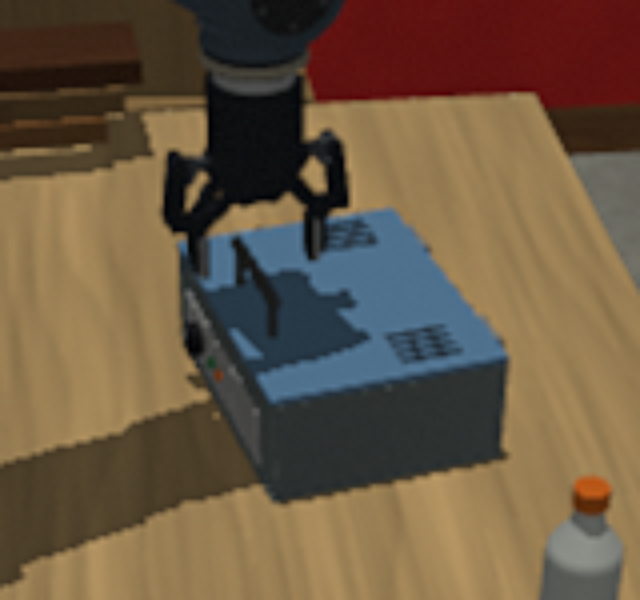

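The fingers straddle the bar, at crop (205,255) and (315,235). Lower a little more and close.

Call:
{"method": "step_arm", "body": {"rows": "0 0 0.1 0 0 0;0 0 0.05 0 0 0;0 0 0 0 0 0;0 0 0 0 0 0"}}

```text
time: 18.7
tcp_pos: [0.5729, 0.26, 0.1197]
ee_rot: [2.003, 2.42, -0.0]
contact_force: [-0.2, -0.1, 0.6]
width: 0.0855
```

Call:
{"method": "step_arm", "body": {"rows": "0 0 0 0 0 0;0 0 0 0 0 0;0 0 0 0 0 0;0 0 0 0 0 0;0 0 0 0 0 0;0 0 0 0 0 0;0 0 0 0 0 0;0 0 0 0 0 0", "fingers": 1, "force": 40}}

```text
time: 19.37
tcp_pos: [0.5714, 0.2597, 0.1197]
ee_rot: [-2.001, -2.419, 0.005]
contact_force: [-9.7, -1.8, 8.3]
width: 0.0094
```

Call:
{"method": "step_arm", "body": {"rows": "0 0 0 0 0 0;0 0 0 0 0 0;0 0 0 0 0 0;0 0 0 0 0 0"}}

```text
time: 19.7
tcp_pos: [0.5714, 0.2597, 0.1197]
ee_rot: [-2.001, -2.419, 0.005]
contact_force: [-8.5, -2.8, 5.4]
width: 0.0094
```

```bash
python3 d.py 0.5725 0.2585 0.12; python3 c.py c
```

```text
t 19.7 tcp [0.5714 0.2597 0.1197] w 0.0094 F [-8.5 -2.8  5.4]
shift units [-0.035  0.021 -0.009] turn units [-0.048  0.005 -0.047]
q [0.352 0.616 1.529 0.    1.001 0.164]
```

View pics/s6c.png

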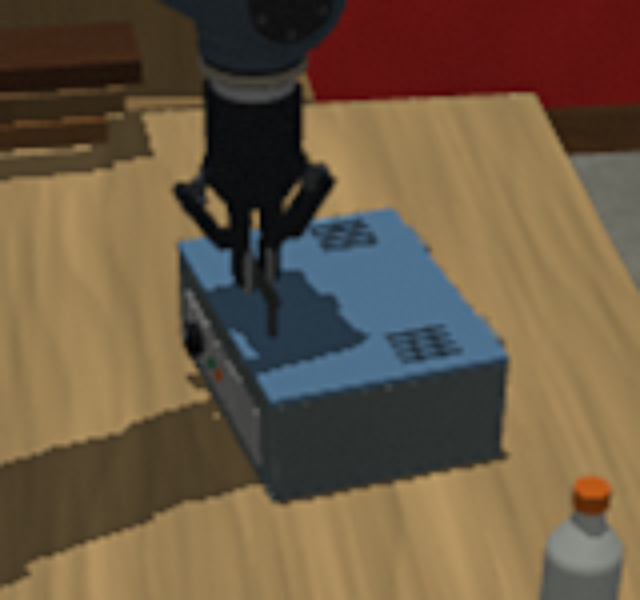

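Handle gripped, opening 9.4 mm, with the jaws on the bar around crop (258,270). Working out the arc steps.

Run:
```python
import numpy as np
a=np.arctan2(.043,.17);r=np.hypot(.17,.043)
th=np.linspace(0,np.radians(45),25);p=np.c_[-r*np.cos(a+th),r*np.sin(a+th)]
d=np.diff(p,axis=0)/.04
print(np.round(np.c_[np.degrees(th[1:]),d[:,0],-d[:,1]],3)); print(p[-1]-p[0])
```

```text
[[ 1.8750e+00  3.7000e-02 -1.3800e-01]
 [ 3.7500e+00  4.2000e-02 -1.3700e-01]
 [ 5.6250e+00  4.6000e-02 -1.3600e-01]
 [ 7.5000e+00  5.1000e-02 -1.3400e-01]
 [ 9.3750e+00  5.5000e-02 -1.3200e-01]
 [ 1.1250e+01  6.0000e-02 -1.3100e-01]
 [ 1.3125e+01  6.4000e-02 -1.2900e-01]
 [ 1.5000e+01  6.8000e-02 -1.2600e-01]
 [ 1.6875e+01  7.2000e-02 -1.2400e-01]
 [ 1.8750e+01  7.6000e-02 -1.2200e-01]
 [ 2.0625e+01  8.0000e-02 -1.1900e-01]
 [ 2.2500e+01  8.4000e-02 -1.1600e-01]
 [ 2.4375e+01  8.8000e-02 -1.1400e-01]
 [ 2.6250e+01  9.1000e-02 -1.1100e-01]
 [ 2.8125e+01  9.5000e-02 -1.0800e-01]
 [ 3.0000e+01  9.8000e-02 -1.0400e-01]
 [ 3.1875e+01  1.0200e-01 -1.0100e-01]
 [ 3.3750e+01  1.0500e-01 -9.8000e-02]
 [ 3.5625e+01  1.0800e-01 -9.4000e-02]
 [ 3.7500e+01  1.1100e-01 -9.1000e-02]
 [ 3.9375e+01  1.1400e-01 -8.7000e-02]
 [ 4.1250e+01  1.1700e-01 -8.3000e-02]
 [ 4.3125e+01  1.1900e-01 -7.9000e-02]
 [ 4.5000e+01  1.2200e-01 -7.5000e-02]]
[0.08019744 0.10761374]
```

Call:
{"method": "step_arm", "body": {"rows": "0 0.037 -0.138 0 0 0;0 0.042 -0.137 0 0 0;0 0.046 -0.136 0 0 0;0 0.051 -0.134 0 0 0;0 0.055 -0.132 0 0 0;0 0.06 -0.131 0 0 0;0 0.064 -0.129 0 0 0;0 0.068 -0.126 0 0 0"}}

```text
time: 20.47
tcp_pos: [0.5869, 0.2628, 0.1614]
ee_rot: [-2.0, -2.417, 0.01]
contact_force: [-13.2, -1.7, 2.4]
width: 0.0094
```

Call:
{"method": "step_arm", "body": {"rows": "0 0 0 0 0 0;0 0 0 0 0 0"}}

```text
time: 20.63
tcp_pos: [0.5871, 0.2628, 0.1616]
ee_rot: [-2.0, -2.417, 0.008]
contact_force: [-12.3, -2.0, 3.6]
width: 0.0096
```

```bash
cat > a.py <<'E'
from workcell import env
import numpy as np
s=env.get_state();d=s["tcp_pos"]-np.array([.5714,.2597,.1197]);u=np.array([np.cos(.192),np.sin(.192)])
py=-.17+d[:2]@u;pz=.043+d[2]
print("ang",np.degrees(np.arctan2(pz,-py))-14.19,"r",np.hypot(py,pz),"w",s["width"],"F",np.round(s["contact_force"],1),"M",np.round(s["moment"],2),"rot",s["ee_rot"],s["time"])
E
python3 a.py; python3 c.py d
```

```text
ang 14.678610044812247 r 0.17588353588495706 w 0.009585634516538197 F [-12.3  -2.    3.6] M [-0.33  2.28  0.09] rot [-2.00018516 -2.41741908  0.00848644] 20.6333
```

View pics/s6d.png

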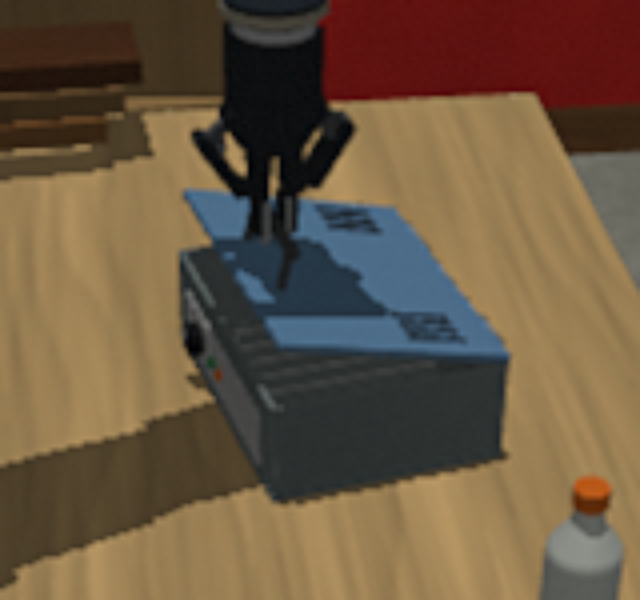

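The lid is opening (about 15°) with the bar still in the jaws at crop (275,215). I'll continue, taking out a little of the backward push.

Call:
{"method": "step_arm", "body": {"rows": "0 0.05 -0.124 0 0 0;0 0.056 -0.122 0 0 0;0 0.07 -0.119 0 0 0;0 0.084 -0.116 0 0 0;0 0.088 -0.114 0 0 0;0 0.091 -0.111 0 0 0;0 0.095 -0.108 0 0 0;0 0.098 -0.104 0 0 0"}}

```text
time: 21.4
tcp_pos: [0.6132, 0.2681, 0.1996]
ee_rot: [-2.001, -2.419, 0.004]
contact_force: [-11.9, 0.8, 6.0]
width: 0.0092
```

```bash
python3 a.py
```

```text
ang 29.769481068269776 r 0.17701089163229883 w 0.009189199136341355 F [-11.9   0.8   6. ] M [-0.06  2.21  0.1 ] rot [-2.00110969 -2.41851429  0.00404809] 21.4
```

Call:
{"method": "step_arm", "body": {"rows": "0 0.09 -0.1 0 0 0;0 0.1 -0.096 0 0 0;0 0.105 -0.092 0 0 0;0 0.11 -0.09 0 0 0;0 0.112 -0.086 0 0 0;0 0.115 -0.082 0 0 0;0 0 0 0 0 0;0 0 0 0 0 0"}}

```text
time: 22.07
tcp_pos: [0.6386, 0.2731, 0.223]
ee_rot: [-2.002, -2.42, -0.0]
contact_force: [-13.6, -0.8, 13.9]
width: 0.0092
```

```bash
python3 a.py; python3 c.py e
```

```text
ang 41.05061782425786 r 0.17805329313596863 w 0.009226057408626755 F [-13.6  -0.8  13.9] M [-0.11  2.57  0.09] rot [-2.00187442e+00 -2.41959559e+00 -4.67510322e-05] 22.0667
```

View pics/s6e.png

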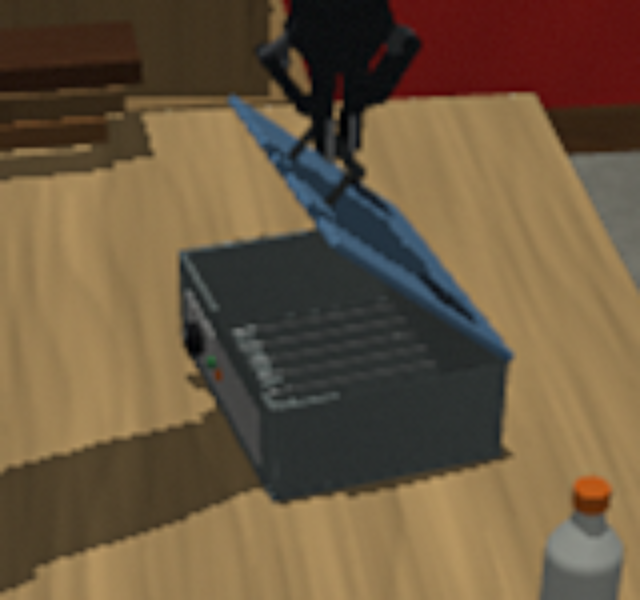

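View pics/t6e.png

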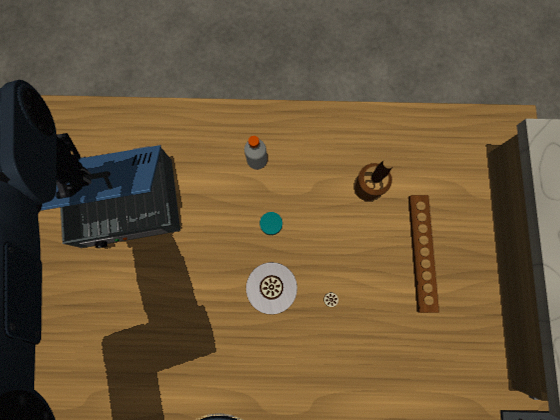

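```bash
cat > e.py <<'E'
from h import *
import sys
im=cv2.imread("pics/s6r.png");cv2.imwrite("pics/e_%s.png"%sys.argv[1],cv2.resize(im[75:155,240:325],None,fx=9,fy=7.2*1.0,interpolation=cv2.INTER_CUBIC))
E
cat > ang.py <<'E'
from h import *
C=np.array([.6403,.271]);u=np.array([np.cos(.192),np.sin(.192)]);v=np.array([-u[1],u[0]])
def side_pt(cam,px,vo):
    o,d=ray(cam,*px);t=(vo-(o[:2]-C)@v)/(d[:2]@v);p=o+t*d;return np.array([(p[:2]-C)@u-.1,p[2]-.09])
def show(cam,px,vo,nm):
    q=side_pt(cam,px,vo);print(nm,"u,z rel hinge",np.round(q,4),"ang",round(np.degrees(np.arctan2(q[1],-q[0])),2),"r",round(np.hypot(*q),4))
E
python3 e.py 1
```

```text
(no output)
```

View pics/e_1.png

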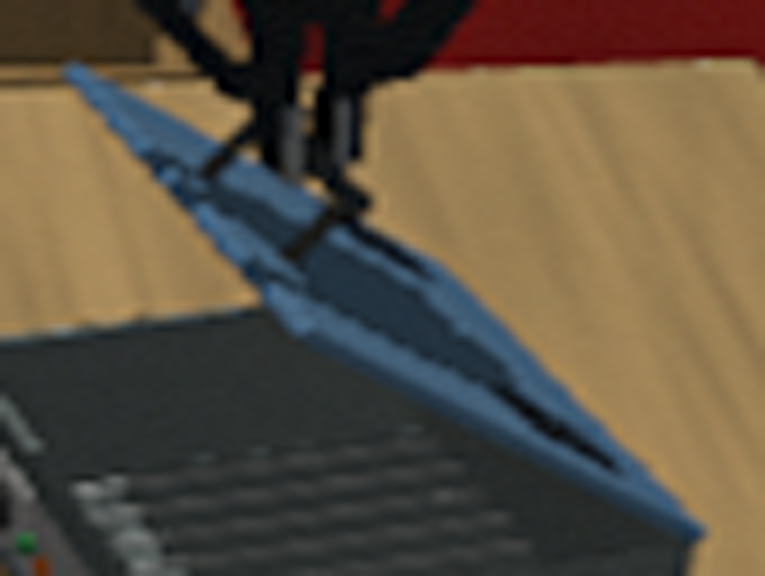

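Run:
```python
from ang import *
f=lambda x,y:(240+x/9,75+y/7.2)
show("side",f(303,338),-.13,"bottom front-near")
show("side",f(310,322),-.13,"top front-near")
show("side",f(500,437),-.13,"bottom mid")
show("side",f(700,540),-.13,"hinge end")
show("side",f(72,66),.13,"top front-far")
```

```text
bottom front-near u,z rel hinge [-0.1474  0.1318] ang 41.79 r 0.1977
top front-near u,z rel hinge [-0.1451  0.1386] ang 43.69 r 0.2007
bottom mid u,z rel hinge [-0.0761  0.0727] ang 43.68 r 0.1053
hinge end u,z rel hinge [0.0028 0.0061] ang 114.68 r 0.0067
top front-far u,z rel hinge [-0.1459  0.1337] ang 42.49 r 0.1979
```

Camera edge angles (41.4°, 41.8°, 40.2°) agree with the kinematic estimate of 41.1°. I'll go the last 4°, easing the inward push as well.

Call:
{"method": "step_arm", "body": {"rows": "0 0.07 -0.065 0 0 0;0 0.07 -0.065 0 0 0;0 0.07 -0.064 0 0 0;0 0 0 0 0 0;0 0 0 0 0 0;0 0 0 0 0 0"}}

```text
time: 22.67
tcp_pos: [0.6472, 0.2749, 0.2294]
ee_rot: [-2.002, -2.42, -0.001]
contact_force: [-6.4, 3.0, 4.4]
width: 0.0092
```

```bash
python3 a.py; python3 c.py f; python3 e.py 2
```

```text
ang 44.54711856163289 r 0.17863648199775375 w 0.009218075048422312 F [-6.4  3.   4.4] M [0.48 1.24 0.08] rot [-2.00210071e+00 -2.41994559e+00 -1.24782190e-03] 22.6667
```

View pics/e_2.png

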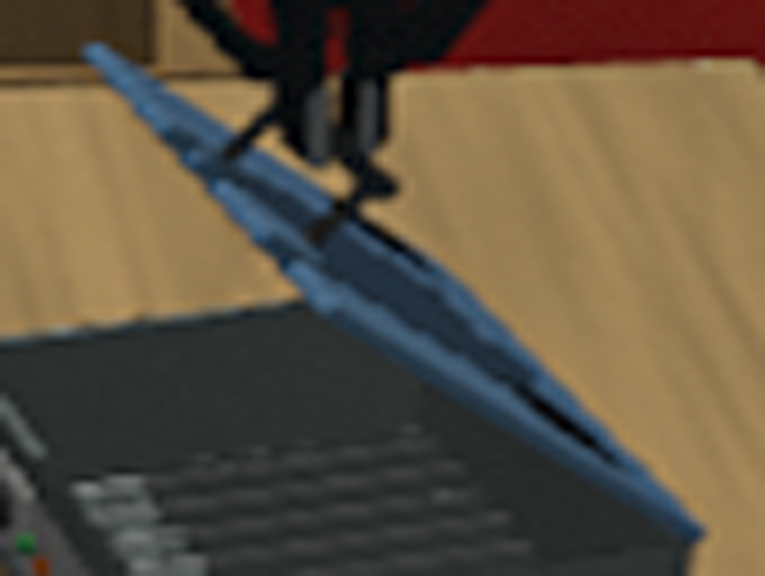

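Run:
```python
from ang import *
f=lambda x,y:(240+x/9,75+y/7.2)
show("side",f(327,312),-.13,"bottom front-near")
show("side",f(334,296),-.13,"top front-near(-2.3)")
show("side",f(90,45),.13,"top front-far(-2.3)")
im=cv2.imread("pics/t6r.png");cv2.imwrite("pics/e_3.png",cv2.resize(im[140:255,30:190],None,fx=5,fy=5))
```

```text
bottom front-near u,z rel hinge [-0.1394  0.1422] ang 45.57 r 0.1991
top front-near(-2.3) u,z rel hinge [-0.1371  0.149 ] ang 47.38 r 0.2025
top front-far(-2.3) u,z rel hinge [-0.1388  0.1429] ang 45.83 r 0.1992
```

View pics/e_3.png

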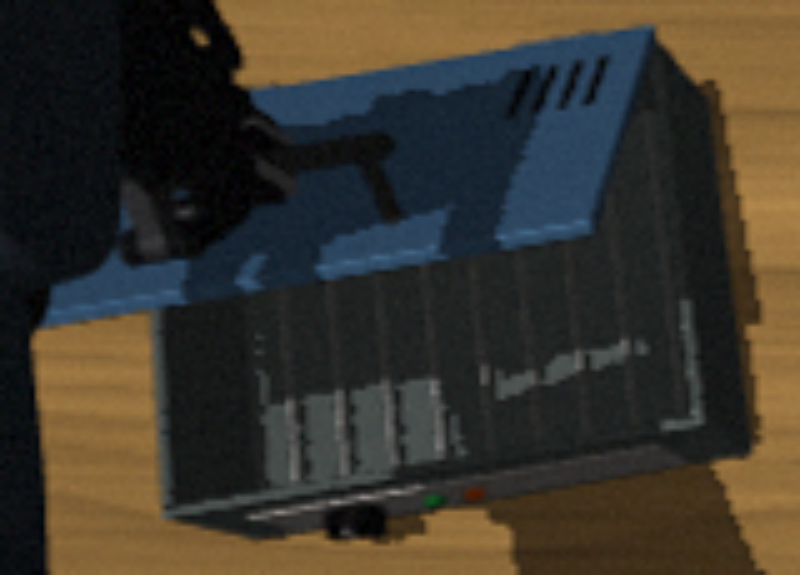

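Run:
```python
from ang import *
f=lambda x,y:(30+x/5,140+y/5)
# tie near front corner to known radius in the top view: intersect ray with circle of radius r about hinge is via side plane
show("top",f(600,221),-.13,"top front-near(-2.3)")
show("top",f(594,236),-.13,"bottom front-near")
for g in(43,44,45,46,47):
    t=np.radians(g);p=C+.1*u+ -.2*np.cos(t)*u-.13*v;q=[*p,.09+.2*np.sin(t)]
    print(g,"side",np.round(proj("side",q),2),"top",np.round(proj("top",q),2))
print((240+327/9,75+312/7.2),f(594,236))
s=cv2.imread("pics/s6r.png")
```

```text
top front-near(-2.3) u,z rel hinge [-0.1358  0.135 ] ang 44.82 r 0.1915
bottom front-near u,z rel hinge [-0.1453  0.1452] ang 44.98 r 0.2054
43 side [274.06 120.46] top [150.27 188.79]
44 side [274.85 119.56] top [149.75 187.36]
45 side [275.66 118.67] top [149.23 185.91]
46 side [276.48 117.78] top [148.71 184.45]
47 side [277.32 116.91] top [148.2  182.96]
(276.3333333333333, 118.33333333333334) (148.8, 187.2)
```

Call:
{"method": "step_arm", "body": {"rows": "0 0.01 -0.006 0 0 0;0 0 0 0 0 0;0 0 0 0 0 0;0 0 0 0 0 0;0 0 0 0 0 0;0 0 0 0 0 0;0 0 0 0 0 0;0 0 0 0 0 0"}}

```text
time: 23.43
tcp_pos: [0.6475, 0.2749, 0.2296]
ee_rot: [-2.002, -2.42, -0.001]
contact_force: [-5.8, 3.0, 4.2]
width: 0.0092
```

```bash
python3 a.py
python3 - <<'E'
from h import *
im=cv2.imread("pics/t6r.png");hs=cv2.cvtColor(im,cv2.COLOR_BGR2HSV);h,s,v=[hs[...,i].astype(int) for i in range(3)]
for nm,m,z,win in(("plate",(s<60)&(v>90),.006,(235,255,310,325)),("backing",(v<90),.024,(255,270,290,306)),("rosette",(s>35)&(v>100),.042,(258,274,284,301))):
    c=blob((m*255).astype(np.uint8),win);w=(polyplane("top",c,z)*1e4).astype(np.float32).reshape(-1,1,2)
    (x,y),r=cv2.minEnclosingCircle(w);print(nm,round(x/1e4,4),round(y/1e4,4),round(r/1e4,4))
a=cv2.imread("pics/top0.png");d=cv2.absdiff(a,im).max(2)
for nm,w in(("bottle",(243,130,270,170)),("mallet",(354,158,395,202)),("moulding",(405,190,442,316))):print(nm,d[w[1]:w[3],w[0]:w[2]].mean())
cv2.imwrite("pics/e4.png",cv2.resize(im[250:325,230:315],None,fx=7,fy=7))
E
```

```text
ang 44.65796437979115 r 0.17863855023454947 w 0.00921640574974175 F [-5.8  3.   4.2] M [0.37 1.31 0.09] rot [-2.00207066e+00 -2.41979163e+00 -9.20479938e-04] 23.4333
plate 0.4265 -0.1166 0.0646
backing 0.428 -0.117 0.0295
rosette 0.428 -0.1172 0.0251
bottle 8.886111111111111
mallet 8.176274944567627
moulding 8.818961818961819
```

View pics/e4.png

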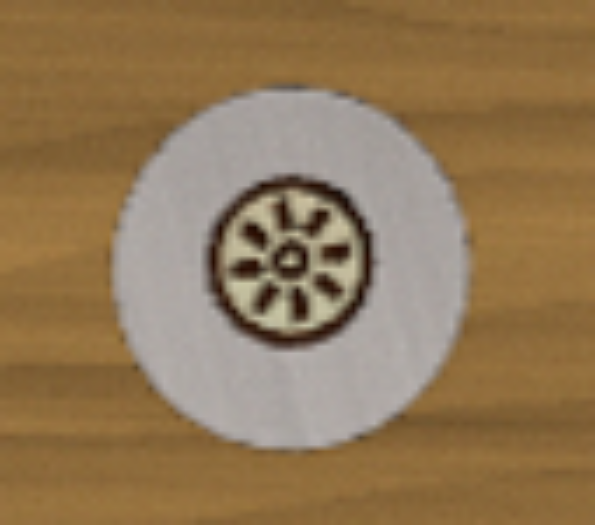

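The stack is concentric: rosette (290,262), backing (291,262), plate (291,268), before correcting for height. The lid is held steady, so I'm handing in.

```bash
python3 -c "
from workcell import env
print(env.finish_job())"
```

```text
the job is handed in; nothing more can be done
None
```

I laid the brown backing disc on the aluminium plate and the larger rosette, petals up, on top of it. I set each down by touch, then lifted the lid by its handle. The job was handed in at about 23.4 s, with the gripper still holding the bar at roughly 45°.

- **Stack:** In the last top picture the backing and rosette centres were about 1.5 mm from the plate centre, and within 0.2 mm of each other. That is within the 2 mm camera calibration.
- **Bystanders:** The plate measured where it was at the start. The glue bottle, mallet and moulding looked unmoved. A frame comparison showed only a low, even difference at all three (about 8–9 of 255), which I took as image noise.
- **Lid angle:** The arm position gave 44.7°. Reading corners of the lid in the two cameras gave 43.5° to 45.6°, averaging about 45°. These checks disagree by about 2°, which is their accuracy.
- **Handle grip:** It held steady at 9.2 mm opening with about 8 N at the wrist, and the lid did not drift over the last 0.7 s. The bar sat about 3 mm farther from the hinge than the nominal radius, from calibration error or a small slip in the pads.
- **Contact force:** While setting the backing down, the wrist reading briefly reached about 33 N. I backed off before letting go.

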